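# Put the polishing wheels back in order of size

### The job

Put the four white polishing wheels on the green board in order of size, the smallest next to the red stop and the largest at the grey one, each lying flat, hub up, and centred on its own cork seat. Leave the bottle standing where it is.

Things in the scene. Friction and masses are not known exactly. Their poses are not given: they have to be found in the camera images.
- wheel_50: Loose white felt polishing wheel, 50 mm diameter, 20 mm thick, about 60 g, lying flat on the bench. In its middle a blue hub stands up: a flange 36 mm wide and 3 mm high on the felt, then a round sleeve 24 mm in diameter from 23 to 48 mm above the wheel's underside, to be gripped from above. Origin: centre of the underside; z up along the hub.
- wheel_70: Loose white felt polishing wheel, 70 mm diameter, 20 mm thick, about 90 g, lying flat on the bench. In its middle a blue hub stands up: a flange 36 mm wide and 3 mm high on the felt, then a round sleeve 24 mm in diameter from 23 to 48 mm above the wheel's underside, to be gripped from above. Origin: centre of the underside; z up along the hub.
- wheel_90: Loose white felt polishing wheel, 90 mm diameter, 20 mm thick, about 130 g, lying flat on the bench. In its middle a blue hub stands up: a flange 36 mm wide and 3 mm high on the felt, then a round sleeve 24 mm in diameter from 23 to 48 mm above the wheel's underside, to be gripped from above. Origin: centre of the underside; z up along the hub.
- wheel_110: Loose white felt polishing wheel, 110 mm diameter, 20 mm thick, about 180 g, lying flat on the bench. In its middle a blue hub stands up: a flange 36 mm wide and 3 mm high on the felt, then a round sleeve 24 mm in diameter from 23 to 48 mm above the wheel's underside, to be gripped from above. Origin: centre of the underside; z up along the hub.
- seat_1: Fixed round cork seat, 44 mm diameter, 3 mm thick, one of four alike in a straight row 116 mm apart on a green board (120 x 540 mm, 10 mm thick) on the bench; at one end of the row, next to an end stop; the seats are numbered 1 to 4 along the row, whichever end the red stop is at. Origin: centre of its underside, on the board's top (10 mm above the bench); a wheel rests on its top, 3 mm higher.
- seat_2: Fixed round cork seat, 44 mm diameter, 3 mm thick, one of four alike in a straight row 116 mm apart on a green board (120 x 540 mm, 10 mm thick) on the bench; an inner place of the row; the seats are numbered 1 to 4 along the row, whichever end the red stop is at. Origin: centre of its underside, on the board's top (10 mm above the bench); a wheel rests on its top, 3 mm higher.
- seat_3: Fixed round cork seat, 44 mm diameter, 3 mm thick, one of four alike in a straight row 116 mm apart on a green board (120 x 540 mm, 10 mm thick) on the bench; an inner place of the row; the seats are numbered 1 to 4 along the row, whichever end the red stop is at. Origin: centre of its underside, on the board's top (10 mm above the bench); a wheel rests on its top, 3 mm higher.
- seat_4: Fixed round cork seat, 44 mm diameter, 3 mm thick, one of four alike in a straight row 116 mm apart on a green board (120 x 540 mm, 10 mm thick) on the bench; at one end of the row, next to an end stop; the seats are numbered 1 to 4 along the row, whichever end the red stop is at. Origin: centre of its underside, on the board's top (10 mm above the bench); a wheel rests on its top, 3 mm higher.
- red_stop: Fixed red block, 90 x 14 x 25 mm high, across one end of the green board, 76 mm beyond the centre of the end seat: it marks the small end of the row. It may be at either end (beside seat 1 or seat 4); a like block in grey is at the other end. Origin: centre of its underside; x along its length, across the row.
- polish_bottle: Loose brown bottle with a red cap, 64 mm diameter, 150 mm high, standing on the bench beyond one end of the green board; to be left alone. Origin: centre of its base; z up.
Mind the look-alikes: they are no part of the job. Leave any orange or yellow look-alike of the wheel_50 alone.

How it is judged (in metres and radians):
At the end, for the whole second after the job is handed in: From the red stop on, the 50, 70, 90 and 110 mm wheels lie on the four seats in turn, each centred within 12 mm of its seat, flat on the cork (within 0.1 rad, hub up), released and at rest (((horizontal distance between red_stop and seat_1 below 0.15 m and horizontal distance between wheel_50 and seat_1 below 0.012 m and z of wheel_50 in the frame of seat_1 between 0 and 0.007 m and angle between each of wheel_50, wheel_70, wheel_90, wheel_110's own z axis and vertical below 0.1 rad and horizontal distance between wheel_70 and seat_2 below 0.012 m and z of wheel_70 in the frame of seat_2 between 0 and 0.007 m and horizontal distance between wheel_90 and seat_3 below 0.012 m and z of wheel_90 in the frame of seat_3 between 0 and 0.007 m and horizontal distance between wheel_110 and seat_4 below 0.012 m and z of wheel_110 in the frame of seat_4 between 0 and 0.007 m) or (horizontal distance between red_stop and seat_4 below 0.15 m and horizontal distance between wheel_50 and seat_4 below 0.012 m and z of wheel_50 in the frame of seat_4 between 0 and 0.007 m and angle between each of wheel_50, wheel_70, wheel_90, wheel_110's own z axis and vertical below 0.1 rad and horizontal distance between wheel_70 and seat_3 below 0.012 m and z of wheel_70 in the frame of seat_3 between 0 and 0.007 m and horizontal distance between wheel_90 and seat_2 below 0.012 m and z of wheel_90 in the frame of seat_2 between 0 and 0.007 m and horizontal distance between wheel_110 and seat_1 below 0.012 m and z of wheel_110 in the frame of seat_1 between 0 and 0.007 m)) and linear speed of each of wheel_50, wheel_70, wheel_90, wheel_110 below 0.02 m/s and angular speed of each of wheel_50, wheel_70, wheel_90, wheel_110 below 0.2 rad/s); the robot touches nothing.
It fails at once if the bottle is knocked or shifted by more than 30 mm or tipped (distance of polish_bottle from where it was at the start of the episode above 0.03 m or angle between polish_bottle's own z axis and vertical above 0.4 rad).
It also fails if it takes over 112 s, if anything falls off the work surface, if the arm or the gripper's body presses on something with over 40 N, if the wrist force passes 120 N, or if a joint passes its speed limit or range.

### The arm

A 6-joint arm with a two-finger parallel gripper is mounted at the origin on the work surface. World frame = base frame: x ahead of the robot, y to its left, z up, the work surface at z = 0. Lengths are in mm, angles in degrees, forces in N, time in s.
With the tool pointing down it reaches from about 350 to 850 mm from the base axis. Payload 8.1 kg.
Tool frame: the origin (TCP) lies midway between the tips of the shut fingers; the grasp point (between the pads) lies 19 mm behind it (hold_point_z is the distance from the TCP to the grasp point, in mm); z points along the fingers, y is the direction in which the jaws open and shut (so a half turn about z gives the same grasp; the last joint's range is limited). The gripper opens to 85 mm and grips with 20 to 120 N. Pads are 22 mm wide; open, the fingers measure 114 mm over their backs; the gripper's body (76 mm by 85 mm) begins 54 mm behind the grasp point. The pads swing forward as they close: fully open they stand 13 mm farther back than shut.
Start: joints at [61.857, 7.471, 85.268, -0, 87.261, -4.893], TCP at [236.832, 551.286, 231.292] pointing down, gripper open.
Joint ranges: [-169.43, 169.43], [-51.17, 129.36], [1.28, 143.12], [-76.62, 256.62], [0, 156.53], [-152.29, 152.29]. Speed limits (degrees/s): [136.94, 136.94, 159.86, 180, 180, 180].

### API

Orientations are given as [roll, pitch, yaw] about the fixed x, y, z axes, in that order (R = Rz(yaw) Ry(pitch) Rx(roll)).
In Python, from bench import sense, snapshot, camera_params, hand_in, hold_point_z gives the robot as it stands.
- The arm moves only by the tool servo_tool, never from a script. Its argument "motion" is a list of rows, each a list of 7 numbers: the finger opening in mm, from 0 to 85.4, then the shift along the tool's x, y, z in mm, then the turn, a rotation vector about the tool's x, y, z in rad. A call has 1 to 10 rows; each row shifts and turns the pose as measured when the row begins, along the tool's axes as they then stand; what a row does not reach is not made up. A row lasts 1/10 s, in which the tool goes at most 50 mm and 8.59 degrees, less where a joint would pass 70% of its speed; a pose out of reach is approached as far as the arm can. A call with a gripper value outside its range is refused whole. The fingers move at their own pace and stop on an object; "force" is the grip in N (left out, the last holds). Time passes only in rows, so rows that do not move let the fingers close. It gives the time, the measured TCP pose, the force and the opening at its end, in the units of the state.
- sense(): the state, without advancing time (a new reading comes with each control period).
- snapshot(name): name is "scene" or "top"; returns the picture (400x640x3 uint8, blue, green, red); there is no depth.
- camera_params(name): a dict with "fx", "fy", "cx", "cy" (pixels), "R" (3x3) and "t" (3): a world point X has camera coordinates R X + t. Camera axes: x right, y down, z forward; pixel columns grow to the right and rows downward; lengths in mm; the calibration is good to about 2 mm. A picture is of the moment at which its call begins. camera_params takes no time and is no camera call.
- hand_in(): hands the job in, once; it reports no verdict.
The state is a dict: "time": time; "joint_pos": joint angles; "qd": joint speeds; "joint_efforts": joint torques, N m; "tool_pos": TCP position; "tcp_rot": TCP orientation; "ft_force": force on the tool from outside, world axes, zero at the start; "wrist_torque": the same for the moment, N m; "finger_gap": finger opening in mm.
Only numpy, scipy, OpenCV 4.12 (cv2) and the standard library are available. Lean on these libraries where they do the work, as an engineer would, in place of code of your own. Each camera call takes 0.05 s, during which the arm holds its last target. There are 200 camera calls.

## Working session

There is one attempt and no reset: what is moved stays moved. The work goes in short steps, Python scripts to look and compute and a tool call to move; the robot and the scene stay as the last step left them, time stands still between calls to the robot, and variables do not carry over. Pictures are saved under pics/ and viewed, about 12 in all and at most 16, crops included, and the job is handed in when it is done.

Besides the shell and the picture viewer there is one more tool, called as name(argument=value, ...) on one line, values as JSON. servo_tool: Moves the arm, as the interface text tells. Its arguments: {"type":"object","properties":{"motion":{"type":"array"},"force":{"type":"number"}},"required":["motion"]}

```bash
mkdir -p pics
python3 - <<'E'
from bench import *
import cv2
for n in("top","scene"):
    cv2.imwrite(f"pics/{n}0.png",snapshot(n)); p=camera_params(n); print(n,p)
print(sense(), hold_point_z if not callable(hold_point_z) else hold_point_z())
E
```

```text
top {'fx': 399.1463164763729, 'fy': 399.1463164763729, 'cx': 317.98000777647354, 'cy': 203.43621260055255, 'R': array([[-0.00107196, -0.99972973, -0.02322318],
       [-0.99544696,  0.00328022, -0.09526066],
       [ 0.09531109,  0.02301533, -0.99518144]]), 't': array([2.18510935e-02, 4.93097561e+02, 1.01161792e+03])}
scene {'fx': 399.86366147773606, 'fy': 399.86366147773606, 'cx': 322.333477479788, 'cy': 199.16356380137668, 'R': array([[-0.04588087,  0.99894624,  0.00116134],
       [ 0.61757284,  0.0292784 , -0.78596855],
       [-0.78517433, -0.03534371, -0.61826539]]), 't': array([  15.80609203, -269.66818196, 1713.5710334 ])}
{'time': 0.1, 'joint_pos': array([ 6.18576099e+01,  7.51224024e+00,  8.53242947e+01, -2.33533929e-03,
        8.72605021e+01, -4.89373505e+00]), 'qd': array([ 3.92439707e-02, -6.40427200e-02, -1.45781760e-01,  6.30519093e-02,
       -1.43734638e-04, -6.50209863e-02]), 'joint_efforts': array([ 6.77830976e-04, -5.70953357e+01, -5.01939726e+01, -2.36616133e-04,
        8.32086633e-03, -9.18400161e-06]), 'tool_pos': array([236.59645527, 550.8381316 , 230.32208002]), 'tcp_rot': array([-1.79903118e+02, -5.95406048e-03,  1.56751453e+02]), 'ft_force': array([-0.18849511, -0.28018109, -0.26152403]), 'wrist_torque': array([-0.00795036, -0.00798004,  0.03691994]), 'finger_gap': 85.52533224592796} 18.700000000000003
```

View pics/top0.png

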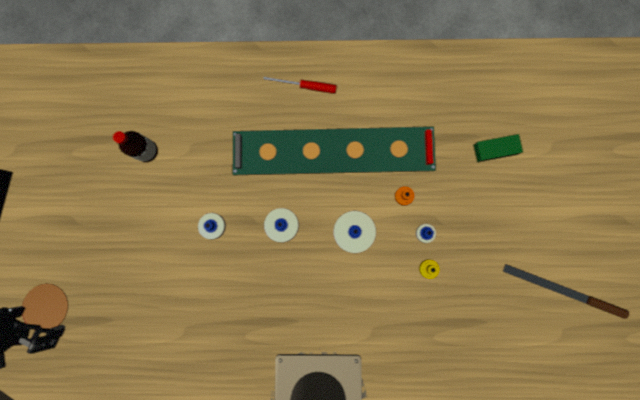

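View pics/scene0.png

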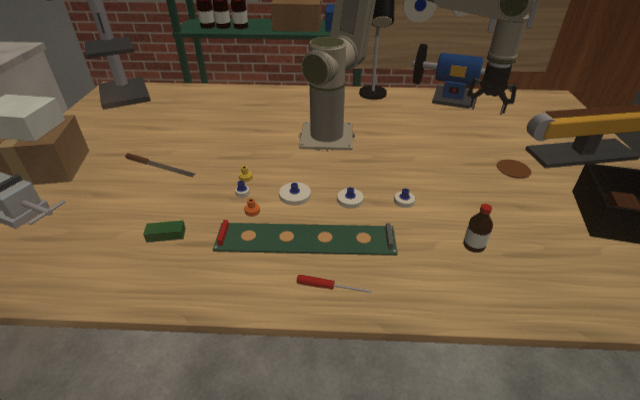

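The top view shows the red stop at the right (430,147), which is −y, and the grey stop at (237,152). The seats are at (399,149), (355,150), (311,151) and (268,152). The wheels are 70 mm at (211,226), 90 mm at (281,225), 110 mm at (355,232) and 50 mm at (427,233). The orange (405,196) and yellow (430,269) look-alikes flank the 50 mm wheel, and the bottle is at (148,150).

```bash
cat > h.py <<'E'
import numpy as np, cv2
from bench import *
def ray(n,uv,z):
    p=camera_params(n); R=np.array(p['R']); c=-R.T@p['t']
    d=R.T@np.array([(uv[0]-p['cx'])/p['fx'],(uv[1]-p['cy'])/p['fy'],1])
    return c+d*(z-c[2])/d[2]
def blobs(mask,amin,amax):
    out=[]
    for c in cv2.findContours(mask.astype(np.uint8),cv2.RETR_EXTERNAL,cv2.CHAIN_APPROX_NONE)[0]:
        a=cv2.contourArea(c)
        if amin<a<amax:
            m=cv2.moments(c); out.append((m['m10']/m['m00'],m['m01']/m['m00'],a))
    return sorted(out)
def masks(im):
    h,s,v=[x.astype(int) for x in cv2.split(cv2.cvtColor(im,cv2.COLOR_BGR2HSV))]
    return dict(white=(s<60)&(v>150),cork=(h>5)&(h<22)&(s>70)&(v>150),blue=(h>105)&(h<130)&(s>120)&(v>50),
      red=((h<5)|(h>172))&(s>150)&(v>100),orange=(h<14)&(s>200)&(v>120),yellow=(h>20)&(h<32)&(s>190)&(v>120))
E
python3 - <<'E'
from h import *
for n,roi in(("top",(120,300,180,450)),("scene",(165,260,210,420))):
    im=snapshot(n); r=roi; sub=im[r[0]:r[1],r[2]:r[3]]
    big=cv2.resize(sub,None,fx=4,fy=4,interpolation=cv2.INTER_CUBIC)
    if n=="top": cv2.imwrite("pics/topc.png",cv2.resize(big,None,fx=.7,fy=.7))
    for k,m in masks(big).items():
        z=dict(white=20 if n=="top" else 14,cork=13,blue=36,red=25,orange=40,yellow=40)[k]
        for u,v,a in blobs(m,200,30000):
            uv=((u+.5)/4-.5+r[2],(v+.5)/4-.5+r[0]); X=ray(n,uv,z)
            print(n,k,np.round(uv,1),int(a/16),np.round(X[:2],1))
E
```

```text
top white [210.4 225.7] 516 [436.1 279.5]
top white [280.6 224.7] 887 [438.2  96.2]
top white [354.2 231.6] 1365 [420.2 -94.3]
top white [425.8 232.9] 266 [ 416.4 -277.9]
top cork [243.5 235.4] 560 [410.9 193.7]
top cork [267.4 151.2] 184 [634.1 133.8]
top cork [285.2 298.7] 85 [248.8  83.5]
top cork [299. 177.] 605 [564.3  49.3]
top cork [310.9 150.3] 189 [636.   17.9]
top cork [354.6 149.4] 189 [637.7 -98.1]
top cork [392.3 219.4] 19 [ 451.7 -194. ]
top cork [398.6 148.4] 190 [ 639.6 -214. ]
top cork [399.4 124.3] 557 [ 704.7 -217.5]
top cork [422.6 178.2] 247 [ 559.5 -275.1]
top cork [441.7 236.1] 164 [ 408.4 -320.1]
top cork [442.6 160.6] 29 [ 606.1 -328.6]
top cork [442.9 217.9] 18 [ 455.3 -324.7]
top cork [443.1 150. ] 153 [ 634.4 -330.6]
top blue [210.1 225.5] 110 [436.1 275.3]
top blue [280.7 224.5] 108 [438.2  94. ]
top blue [354.4 231.3] 109 [420.4 -93.9]
top blue [426.4 232.8] 111 [ 416.4 -275.4]
top red [428.9 146.4] 186 [ 641.6 -290.7]
top orange [429.1 146.2] 160 [ 638.5 -287.4]
top yellow [429.2 268.8] 306 [ 326.7 -278.9]
scene white [242.6 190.9] 13 [ 421.  -272.6]
scene white [294.6 192.5] 323 [421.4 -92.2]
scene white [350.  197.2] 194 [438.9  98.3]
scene white [404.6 198.4] 85 [437.1 282.6]
scene cork [212.6 236. ] 37 [ 648.4 -318. ]
scene cork [215.7 220.9] 22 [ 579.9 -326. ]
scene cork [222.7 190.9] 118 [ 423. -342.]
scene cork [224.2 177.4] 269 [ 342.5 -356. ]
scene cork [234.2 165.2] 44 [ 261.2 -337.6]
scene cork [236.5 220.2] 20 [ 573.5 -261.2]
scene cork [248.1 235. ] 84 [ 639.  -211.6]
scene cork [286.3 235.8] 84 [637.2 -95.7]
scene cork [324.5 236.6] 86 [635.1  20. ]
scene cork [326.6 255.8] 739 [714.2  29.3]
scene cork [363.2 237.4] 86 [633.1 136.4]
scene cork [369.3 166.6] 365 [246.3 172.4]
scene cork [380.1 194.8] 254 [419.5 201.5]
scene cork [407.8 238.5] 183 [631.7 269.8]
scene cork [409.4 230.7] 73 [596.9 278.9]
scene red [222.2 230.2] 85 [ 634.2 -290.1]
```

servo_tool(motion=[[60, 0, 0, 0, 0, 0, 0.13], [60, 0, 0, 0, 0, 0, 0.13], [60, 0, 0, 0, 0, 0, 0.13], [60, 0, 0, 0, 0, 0, 0.13], [60, 0, 0, 0, 0, 0, 0.13], [60, 0, 0, 0, 0, 0, 0.13], [60, 0, 0, 0, 0, 0, 0.13], [60, 0, 0, 0, 0, 0, 0.13], [60, 0, 0, 0, 0, 0, 0.125], [60, 0, 0, 0, 0, 0, 0]], force=50)

```text
time: 1.2
tool_pos: [235.8, 549.4, 227.3]
tcp_rot: [-179.8, 0.4, 87.3]
ft_force: [0.9, 0.9, 0.4]
finger_gap: 59.8
```

servo_tool(motion=[[60, -30, 22, 0, 0, 0, -0.045], [60, -30, 22, 0, 0, 0, 0], [60, -30, 22, 0, 0, 0, 0], [60, -30, 22, 0, 0, 0, 0], [60, -30, 22, 10, 0, 0, 0], [60, -30, 22, 10, 0, 0, 0], [60, -30, 22, 20, 0, 0, 0], [60, -30, 22, 20, 0, 0, 0], [60, -28, 24, 20, 0, 0, 0], [60, 0, 0, 0, 0, 0, 0]])

```text
time: 2.2
tool_pos: [445.1, 275.0, 145.6]
tcp_rot: [-179.9, 0.2, 92.7]
ft_force: [0.1, 0.2, -0.3]
finger_gap: 59.9
```

servo_tool(motion=[[60, 6, -8.5, 10, 0, 0, 0.02], [50, 0, 0, 20, 0, 0, 0.02], [50, 0, 0, 20, 0, 0, 0], [50, 0, 0, 20, 0, 0, 0], [50, 0, 0, 15, 0, 0, 0], [50, 0, 0, 5, 0, 0, 0], [50, 0, 0, 0, 0, 0, 0], [50, 0, 0, 0, 0, 0, 0]])

```text
time: 3.0
tool_pos: [436.5, 282.7, 55.6]
tcp_rot: [179.9, 0.0, 91.6]
ft_force: [0.4, 0.6, -0.5]
finger_gap: 49.8
```

servo_tool(motion=[[50, -1.5, 0, 10, 0, 0, 0], [50, 0, 0, 10, 0, 0, 0], [50, 0, 0, 8, 0, 0, 0], [50, 0, 0, 2, 0, 0, 0], [50, 0, 0, 0, 0, 0, 0]])

```text
time: 3.5
tool_pos: [438.1, 282.0, 25.4]
tcp_rot: [179.7, -0.0, 91.7]
ft_force: [-1.3, 0.5, 0.1]
finger_gap: 50.2
```

Run:
```python
from h import *
im=snapshot("scene"); s=sense(); print(s['tool_pos'],s['ft_force'])
cv2.imwrite("pics/g1.png",cv2.resize(im[120:240,320:480],None,fx=5,fy=5,interpolation=cv2.INTER_CUBIC))
```

```text
[438.01114326 281.94953686  25.46937805] [-1.24944875 -0.38596163  0.02273929]
```

View pics/g1.png

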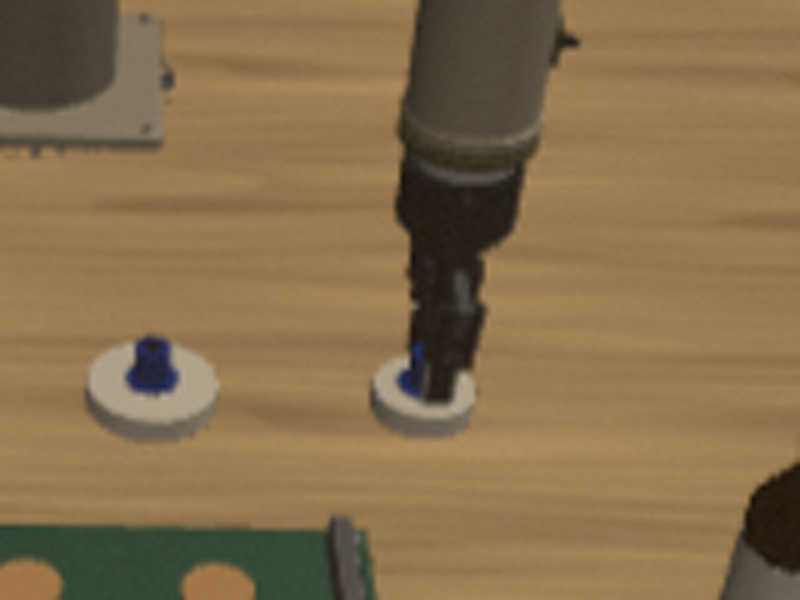

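The crop shows the front finger at crop x≈439 and the wheel centre at crop x≈423, so the finger may sit several mm too far in +y. I'll measure this.

Run:
```python
from h import *
def proj(n,X):
    p=camera_params(n); c=np.array(p['R'])@X+p['t']; return p['fx']*c[0]/c[2]+p['cx'],p['fy']*c[1]/c[2]+p['cy']
im=snapshot("scene"); s=sense(); T=s['tool_pos']
big=cv2.cvtColor(cv2.resize(im,None,fx=4,fy=4,interpolation=cv2.INTER_CUBIC),cv2.COLOR_BGR2HSV)
for z in(28,35,45,55):
    L=[proj("scene",T+np.array([39,d,z-T[2]])) for d in(-11,11)]
    v=int(round((L[0][1]+.5)*4)); row=big[v]; d=[u for u in range(1560,1700) if row[u][2]<75 and not(105<row[u][0]<130 and row[u][1]>140)]
    print(z,np.round(L,1).tolist(),[(x+.5)/4-.5 for x in(d[0],d[-1])] if d else None)
top=snapshot("top"); cv2.imwrite("pics/g2.png",cv2.resize(np.hstack([top[190:270,160:260],im[165:245,355:455]]),None,fx=4,fy=4,interpolation=cv2.INTER_CUBIC))
print(proj("top",np.array([436.5,281,48])),proj("top",T+[0,0,19]))
```

```text
28 [[403.0, 202.5], [409.8, 202.7]] None
35 [[403.3, 200.8], [410.1, 201.0]] None
45 [[403.7, 198.4], [410.5, 198.6]] [394.125, 409.625]
55 [[404.1, 196.0], [410.9, 196.2]] [401.125, 409.875]
(np.float64(206.5553912394747), np.float64(225.10470903932867)) (np.float64(206.525174777796), np.float64(224.45853041010218))
```

View pics/g2.png

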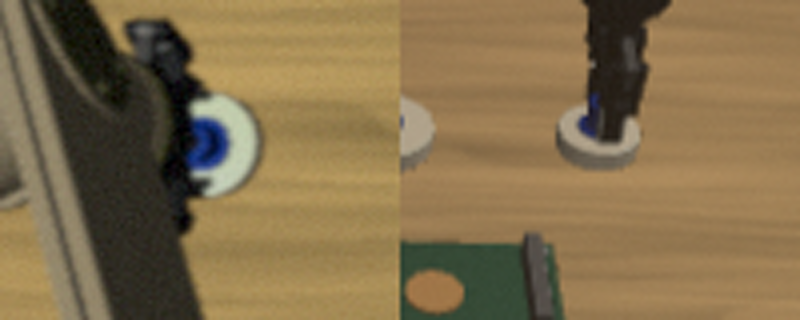

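The views agree within about 2 mm: the finger projects where expected, and the apparent offset was perspective. Next I go down 2 mm and close.

servo_tool(motion=[[50, 0, 0, 2, 0, 0, 0], [20, 0, 0, 0, 0, 0, 0], [10, 0, 0, 0, 0, 0, 0], [10, 0, 0, 0, 0, 0, 0], [10, 0, 0, 0, 0, 0, 0], [10, 0, 0, 0, 0, 0, 0]], force=50)

```text
time: 4.25
tool_pos: [439.2, 282.6, 25.1]
tcp_rot: [179.6, -0.1, 91.7]
ft_force: [0.3, 0.1, 0.1]
finger_gap: 22.3
```

servo_tool(motion=[[10, 0, 0, -10, 0, 0, 0], [10, 0, 0, -20, 0, 0, 0], [10, 0, 0, -25, 0, 0, 0], [10, 0, 0, -20, 0, 0, 0], [10, 0, 0, -10, 0, 0, 0], [10, 0, 0, 0, 0, 0, 0]])

```text
time: 4.85
tool_pos: [437.6, 281.9, 114.6]
tcp_rot: [179.7, -0.1, 91.7]
ft_force: [0.1, 0.5, -1.0]
finger_gap: 22.4
```

Run:
```python
from h import *
im=snapshot("scene"); s=sense(); print(s['tool_pos'],s['ft_force'],s['finger_gap'])
cv2.imwrite("pics/g3.png",cv2.resize(im[120:240,320:480],None,fx=4,fy=4,interpolation=cv2.INTER_CUBIC))
```

```text
[437.29230222 281.7234827  113.8108041 ] [ 1.05350372  0.13918573 -0.91772738] 22.31094516733933
```

View pics/g3.png

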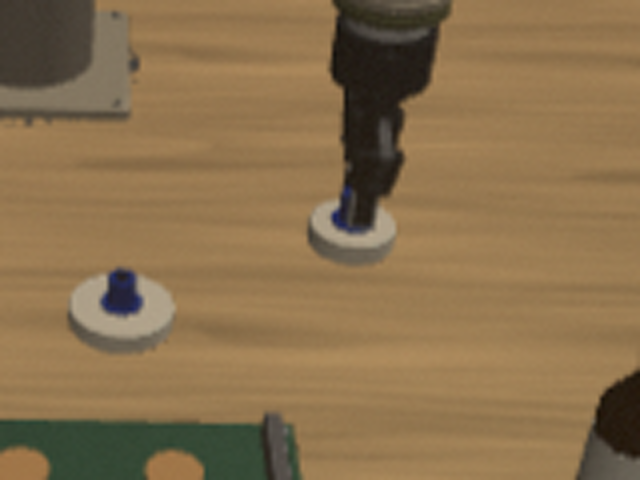

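The wheel is held level (about 0.9 N) and lifted about 88 mm. I carry it to the second seat from the red stop, at (637.5, −96).

servo_tool(motion=[[10, -20, 10, 0, 0, 0, 0.03], [10, -38, 20, 0, 0, 0, 0], [10, -40, 21, 0, 0, 0, 0], [10, -40, 21, 0, 0, 0, 0], [10, -40, 21, 0, 0, 0, 0], [10, -40, 21, 0, 0, 0, 0], [10, -40, 21, 0, 0, 0, 0], [10, -40, 21, 0, 0, 0, 0], [10, -40, 21, 0, 0, 0, 0], [10, -30, 18, 0, 0, 0, 0]])

```text
time: 5.9
tool_pos: [630.5, -95.5, 98.1]
tcp_rot: [-179.2, -0.2, 90.4]
ft_force: [0.1, -0.1, -1.1]
finger_gap: 22.1
```

servo_tool(motion=[[10, 0, 0, 0, 0, 0, 0], [10, 0, 0, 0, 0, 0, 0]])

```text
time: 6.1
tool_pos: [630.1, -100.5, 94.1]
tcp_rot: [-179.0, -0.2, 90.1]
ft_force: [-1.5, 0.0, -0.6]
finger_gap: 22.3
```

servo_tool(motion=[[10, 4.5, 7.5, 10, -0.017, 0, 0], [10, 0, 0, 15, 0, 0, 0], [10, 0, 0, 15, 0, 0, 0], [10, 0, 0, 8, 0, 0, 0], [10, 0, 0, 0, 0, 0, 0]])

```text
time: 6.6
tool_pos: [633.1, -92.1, 38.6]
tcp_rot: [-179.5, -0.3, 90.3]
ft_force: [-0.8, -0.1, -1.2]
finger_gap: 22.0
```

```bash
cat >> h.py <<'E'
def white(n,roi,z):
    r=roi; big=cv2.resize(snapshot(n)[r[0]:r[1],r[2]:r[3]],None,fx=4,fy=4,interpolation=cv2.INTER_CUBIC)
    return [(np.round(ray(n,((u+.5)/4-.5+r[2],(v+.5)/4-.5+r[0]),z)[:2],1),int(a/16)) for u,v,a in blobs(masks(big)['white'],200,30000)]
def outline(n,roi,z):  # ellipse of felt top outline, scene view
    r=roi; big=cv2.resize(snapshot(n)[r[0]:r[1],r[2]:r[3]],None,fx=4,fy=4,interpolation=cv2.INTER_CUBIC)
E
python3 - <<'E'
from h import *
s=sense(); print(s['tool_pos'],s['tcp_rot'],s['ft_force'])
for dz in (0,):
    z=s['tool_pos'][2]-25
    print(white("scene",(150,260,210,420),14+z),white("top",(100,300,180,450),20+z))
cv2.imwrite("pics/p1.png",cv2.resize(snapshot("scene")[170:260,210:370],None,fx=5,fy=5,interpolation=cv2.INTER_CUBIC))
E
```

```text
[633.1030426  -92.09168289  38.61784577] [-179.52515221   -0.27191187   90.27306003] [-0.81862409 -0.08627489 -1.21341806]
[(array([ 439., -267.]), 14), (array([635.4, -91.4]), 131), (array([434.8, -61.6]), 146), (array([456.4,  97.6]), 196)] [(array([438. ,  95.4]), 870), (array([624., -72.]), 88), (array([ 620.4, -120.3]), 36), (array([ 416.1, -274.2]), 270)]
```

View pics/p1.png

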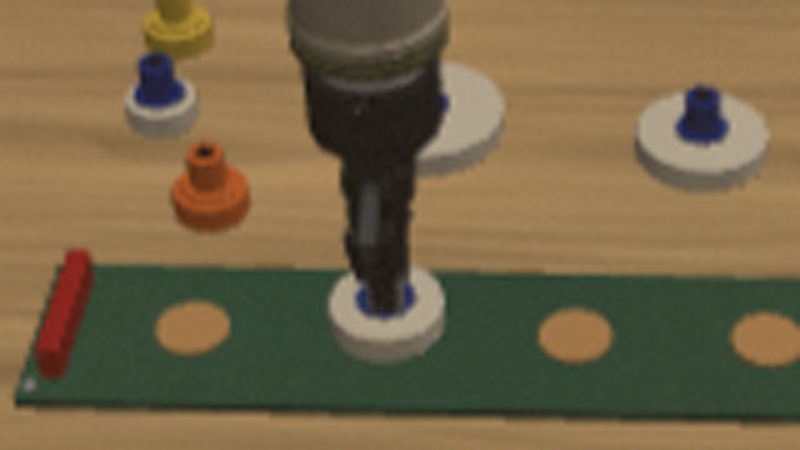

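The wheel sits over seat 3 of the picture (crop 388,318), about 4 mm off towards +y and 2–4 mm short in x. I correct and then lower.

servo_tool(motion=[[10, 0, 0, -5, -0.008, 0, 0], [10, -4, 4, 0, 0, 0, 0], [10, 0, 0, 0, 0, 0, 0], [10, 0, 0, 0, 0, 0, 0]])

```text
time: 7.15
tool_pos: [641.7, -97.9, 50.3]
tcp_rot: [179.4, -0.1, 90.2]
ft_force: [-0.1, 0.4, -1.2]
finger_gap: 22.3
```

servo_tool(motion=[[10, 1, -3, 3, 0.006, 0, 0], [10, 0, 0, 3, 0, 0, 0], [10, 0, 0, 0, 0, 0, 0]])

```text
time: 7.45
tool_pos: [638.7, -97.1, 44.1]
tcp_rot: [179.8, -0.1, 90.2]
ft_force: [-0.7, -0.4, -1.4]
finger_gap: 22.4
```

servo_tool(motion=[[10, 0.5, 0, 3, 0, 0, 0], [10, 0, 0, 1.5, 0, 0, 0], [10, 0, 0, 1.5, 0, 0, 0], [10, 0, 0, 1, 0, 0, 0]])

```text
time: 7.85
tool_pos: [638.6, -96.4, 38.1]
tcp_rot: [179.8, -0.1, 90.2]
ft_force: [-6.6, 1.6, 11.5]
finger_gap: 22.2
```

servo_tool(motion=[[30, 0, 0, 0, 0, 0, 0], [50, 0, 0, 0, 0, 0, 0], [50, 0, 0, 0, 0, 0, 0], [50, 0, 0, -10, 0, 0, 0], [50, 0, 0, -20, 0, 0, 0], [50, 0, 0, -30, 0, 0, 0], [50, 5, -15, -20, 0, 0, 0], [50, 15, -20, 0, 0, 0, 0], [50, 15, -20, 0, 0, 0, 0], [50, 15, -20, 0, 0, 0, 0]])

```text
time: 8.85
tool_pos: [564.2, -47.8, 125.9]
tcp_rot: [179.5, -0.1, 90.1]
ft_force: [0.4, 0.3, -0.2]
finger_gap: 49.8
```

Run:
```python
from h import *
s=sense(); print(s['tool_pos'],s['tcp_rot'],s['ft_force'],s['finger_gap'])
print(white("scene",(150,260,210,420),27),white("top",(100,300,180,450),33))
```

```text
[564.18865286 -47.75155459 125.85389754] [ 1.79509104e+02 -5.45877660e-02  9.00990500e+01] [ 0.38551616  0.29959673 -0.24279857] 49.79160714315638
[(array([ 438. , -266.7]), 13), (array([639.5, -96.2]), 136), (array([ 445.8, -109.5]), 193), (array([431.8, -45. ]), 22), (array([455.5,  97.6]), 195)] [(array([444.2, 126.4]), 137), (array([430.3,  59.3]), 74), (array([426.8, -71. ]), 612), (array([ 416.1, -274.6]), 269)]
```

The 70 mm wheel is released on its seat, within about 2–3 mm by the scene view. Next is the 110 mm wheel at (421, −93).

servo_tool(motion=[[50, -5, -15, 0, 0, 0, 0], [50, -9, -26, 10, 0, 0, 0], [50, -10, -30, 10, 0, 0, 0], [50, -10, -30, 15, 0, 0, 0], [50, -8, -25, 15, 0, 0, 0], [50, -3, -10, 8, 0, 0, 0], [50, 0, 0, 0, 0, 0, 0], [50, 0, 0, 0, 0, 0, 0]])

```text
time: 9.75
tool_pos: [429.5, -96.4, 70.1]
tcp_rot: [179.0, 0.1, 90.3]
ft_force: [0.1, 0.2, 0.9]
finger_gap: 50.0
```

servo_tool(motion=[[50, 3.5, -8, 5, 0.012, 0, 0], [50, 0, 0, 12, 0, 0, 0], [50, 0, 0, 12, 0, 0, 0], [50, 0, 0, 8, 0, 0, 0], [50, 0, 0, 0, 0, 0, 0], [50, 0, 0, 0, 0, 0, 0]])

```text
time: 10.35
tool_pos: [424.4, -92.4, 31.3]
tcp_rot: [179.6, 0.2, 90.4]
ft_force: [0.4, 0.7, 0.1]
finger_gap: 50.1
```

servo_tool(motion=[[50, 0, -3, 4, 0.005, 0, 0], [50, 0, 0, 2, 0, 0, 0], [30, 0, 0, 0, 0, 0, 0], [10, 0, 0, 0, 0, 0, 0], [10, 0, 0, 0, 0, 0, 0], [10, 0, 0, 0, 0, 0, 0], [10, 0, 0, 0, 0, 0, 0]], force=70)

```text
time: 11.05
tool_pos: [421.8, -92.7, 25.6]
tcp_rot: [179.8, 0.2, 90.4]
ft_force: [0.4, 0.4, -1.8]
finger_gap: 21.5
```

servo_tool(motion=[[10, 0, 0, -10, 0, 0, 0], [10, 0, 0, -20, 0, 0, 0], [10, 0, 0, -25, 0, 0, 0], [10, 0, 0, -20, 0, 0, 0], [10, 0, 0, -10, 0, 0, 0], [10, 10, 10, 0, 0, 0, 0], [10, 20, 20, 0, 0, 0, 0], [10, 28, 26, 0, 0, 0, 0], [10, 28, 26, 0, 0, 0, 0], [10, 28, 26, 0, 0, 0, 0]])

```text
time: 12.05
tool_pos: [530.4, 25.7, 112.7]
tcp_rot: [180.0, 0.2, 89.9]
ft_force: [0.3, -0.8, -0.9]
finger_gap: 21.5
```

servo_tool(motion=[[10, 28, 26, 0, 0, 0, 0], [10, 28, 26, 0, 0, 0, 0], [10, 20, 18, 0, 0, 0, 0], [10, 10, 8, 0, 0, 0, 0], [10, 0, 0, 0, 0, 0, 0], [10, 0, 0, 0, 0, 0, 0]])

```text
time: 12.65
tool_pos: [611.2, 125.8, 102.7]
tcp_rot: [-179.5, 0.1, 90.2]
ft_force: [0.6, 0.0, -2.3]
finger_gap: 21.7
```

servo_tool(motion=[[10, 5, 10, 0, -0.008, 0, 0], [10, 4, 9, 5, 0, 0, 0], [10, 0, 0, 12, 0, 0, 0], [10, 0, 0, 15, 0, 0, 0], [10, 0, 0, 10, 0, 0, 0], [10, 0, 0, 3, 0, 0, 0], [10, 0, 0, 0, 0, 0, 0], [10, 0, 0, 0, 0, 0, 0]])

```text
time: 13.45
tool_pos: [628.7, 132.7, 50.3]
tcp_rot: [-179.7, 0.1, 90.0]
ft_force: [0.3, 0.6, -2.1]
finger_gap: 21.8
```

servo_tool(motion=[[10, 3, 5, 2, -0.004, 0, 0], [10, 0, 0, 2, 0, 0, 0], [10, 0, 0, 0, 0, 0, 0]])

```text
time: 13.75
tool_pos: [635.1, 136.0, 47.5]
tcp_rot: [179.9, 0.1, 90.0]
ft_force: [0.1, -0.1, -1.3]
finger_gap: 22.0
```

Run:
```python
from h import *
s=sense(); print(s['tool_pos'],s['tcp_rot'],s['ft_force'],s['finger_gap'])
z=s['tool_pos'][2]-25
print(white("scene",(150,260,210,440),14+z))
cv2.imwrite("pics/p2.png",cv2.resize(snapshot("scene")[170:270,290:450],None,fx=5,fy=5,interpolation=cv2.INTER_CUBIC))
```

```text
[635.10600256 136.02745202  47.53773792] [1.79870423e+02 1.31666644e-01 9.00421417e+01] [ 0.06539337 -0.089662   -1.31402658] 22.03054439441018
[(array([ 451. , -263.9]), 15), (array([649.7, -94.4]), 137), (array([472.6,  84.4]), 134), (array([638.6, 135.6]), 491)]
```

View pics/p2.png

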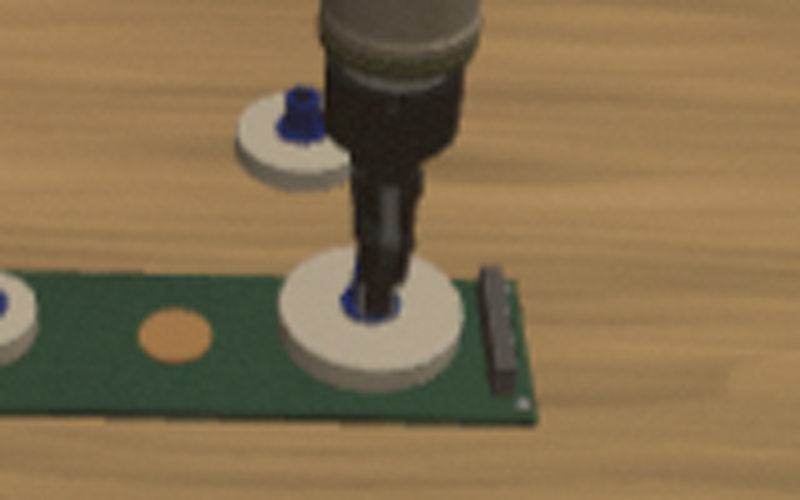

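The 110 mm wheel hovers flat over the grey-end seat (crop 371,318), centred in y. I lower and release.

servo_tool(motion=[[10, 0, -1, 3, 0, 0, 0], [10, 0, 0, 2.5, 0, 0, 0], [10, 0, 0, 1.5, 0, 0, 0], [10, 0, 0, 1, 0, 0, 0]])

```text
time: 14.25
tool_pos: [634.5, 136.1, 39.8]
tcp_rot: [179.8, 0.1, 90.0]
ft_force: [0.0, -0.2, -1.0]
finger_gap: 22.1
```

servo_tool(motion=[[10, 0, 0, 1.2, 0, 0, 0], [10, 0, 0, 0.5, 0, 0, 0], [10, 0, 0, 0.5, 0, 0, 0]])

```text
time: 14.55
tool_pos: [634.6, 136.1, 38.6]
tcp_rot: [179.8, 0.1, 90.0]
ft_force: [-3.4, -0.5, 4.1]
finger_gap: 21.8
```

servo_tool(motion=[[30, 0, 0, 0, 0, 0, 0], [50, 0, 0, 0, 0, 0, 0], [50, 0, 0, 0, 0, 0, 0], [50, 0, 0, -10, 0, 0, 0], [50, 0, 0, -20, 0, 0, 0], [50, 0, 0, -30, 0, 0, 0], [50, -3, -15, -15, 0, 0, 0], [50, -6, -30, 0, 0, 0, 0], [50, -6, -30, 0, 0, 0, 0], [50, -6, -30, 0, 0, 0, 0]])

```text
time: 15.55
tool_pos: [531.6, 115.1, 121.3]
tcp_rot: [179.3, 0.1, 90.0]
ft_force: [0.7, -0.3, 0.3]
finger_gap: 50.0
```

servo_tool(motion=[[50, -6, -28, 5, 0, 0, 0], [50, -5, -26, 10, 0, 0, 0], [50, -3, -15, 10, 0, 0, 0], [50, 0, -5, 10, 0, 0, 0], [50, 0, 0, 5, 0, 0, 0], [50, 0, 0, 0, 0, 0, 0], [50, 0, 0, 0, 0, 0, 0]])

```text
time: 16.25
tool_pos: [456.9, 100.8, 84.3]
tcp_rot: [178.8, -0.0, 90.0]
ft_force: [0.6, 0.7, 0.5]
finger_gap: 49.8
```

Run:
```python
from h import *
s=sense(); print(s['tool_pos'],s['tcp_rot'],s['ft_force'],s['finger_gap'])
print("placed scene",white("scene",(150,260,210,440),27),"bench scene",white("scene",(150,215,210,440),14)); print(white("top",(100,300,180,450),33))
```

```text
[456.89145913 100.75989368  84.34691235] [ 1.78769659e+02 -1.72744424e-03  9.00315862e+01] [0.57980106 0.65935258 0.52061096] 49.758780525819304
placed scene [(array([ 438.2, -267.2]), 13), (array([639.4, -96.2]), 134), (array([455.7,  97.6]), 192), (array([630.8, 136.8]), 660)] bench scene [(array([ 421. , -271.9]), 13), (array([438.9,  98.4]), 193)]
[(array([634.1, 133.5]), 1286), (array([439.2,  59.3]), 87), (array([637.8, -99.5]), 513), (array([ 416.1, -274.5]), 269)]
```

Top view confirms both: the 110 mm wheel is within 1 mm and the 70 mm within 2 mm of its seat. Now the 90 mm wheel.

servo_tool(motion=[[50, -1.5, -9, 8, 0.014, 0, 0], [50, -1.5, -8.5, 8, 0, 0, 0], [50, 0, 0, 12, 0, 0, 0], [50, 0, 0, 12, 0, 0, 0], [50, 0, 0, 6, 0, 0, 0], [50, 0, 0, 0, 0, 0, 0], [50, 0, 0, 0, 0, 0, 0]])

```text
time: 17.1
tool_pos: [437.5, 97.4, 32.9]
tcp_rot: [179.8, 0.0, 90.0]
ft_force: [0.4, 0.0, 1.5]
finger_gap: 50.1
```

servo_tool(motion=[[50, 0, 0, 5, 0, 0, 0], [50, 0, 0, 2.5, 0, 0, 0], [30, 0, 0, 0, 0, 0, 0], [10, 0, 0, 0, 0, 0, 0], [10, 0, 0, 0, 0, 0, 0], [10, 0, 0, 0, 0, 0, 0], [10, 0, 0, 0, 0, 0, 0]])

```text
time: 17.8
tool_pos: [438.9, 97.5, 26.1]
tcp_rot: [179.6, -0.0, 90.0]
ft_force: [0.6, -1.0, -1.8]
finger_gap: 21.7
```

servo_tool(motion=[[10, 0, 0, -10, 0, 0, 0], [10, 0, 0, -20, 0, 0, 0], [10, 0, 0, -25, 0, 0, 0], [10, 0, 0, -20, 0, 0, 0], [10, 0, 0, -10, 0, 0, 0], [10, -4, 10, 0, 0, 0, 0], [10, -9, 20, 0, 0, 0, 0], [10, -11, 26, 0, 0, 0, 0], [10, -11, 26, 0, 0, 0, 0], [10, -11, 26, 0, 0, 0, 0]])

```text
time: 18.8
tool_pos: [547.7, 50.4, 113.8]
tcp_rot: [179.8, -0.0, 90.2]
ft_force: [0.3, 0.3, -1.8]
finger_gap: 21.5
```

servo_tool(motion=[[10, -10, 26, 0, 0, 0, 0], [10, -8, 22, 0, 0, 0, 0], [10, -5, 14, 0, 0, 0, 0], [10, -2, 8, 0, 0, 0, 0], [10, 0, 0, 0, 0, 0, 0], [10, 0, 0, 0, 0, 0, 0]])

```text
time: 19.4
tool_pos: [622.2, 20.5, 105.5]
tcp_rot: [-179.8, 0.0, 90.0]
ft_force: [0.3, 0.8, -2.2]
finger_gap: 21.6
```

servo_tool(motion=[[10, -1, 8, 0, 0, 0, 0], [10, 0, 6, 5, 0, 0, 0], [10, 0, 0, 12, 0, 0, 0], [10, 0, 0, 15, 0, 0, 0], [10, 0, 0, 13, 0, 0, 0], [10, 0, 0, 4, 0, 0, 0], [10, 0, 0, 0, 0, 0, 0], [10, 0, 0, 0, 0, 0, 0]])

```text
time: 20.2
tool_pos: [633.6, 21.0, 49.8]
tcp_rot: [-179.5, -0.0, 90.2]
ft_force: [-0.3, -0.4, -1.6]
finger_gap: 21.9
```

servo_tool(motion=[[10, -2, 2, 2, -0.006, 0, 0], [10, 0, 0, 2, 0, 0, 0], [10, 0, 0, 2, 0, 0, 0], [10, 0, 0, 1, 0, 0, 0]])

```text
time: 20.6
tool_pos: [637.1, 18.7, 44.2]
tcp_rot: [179.9, 0.0, 90.1]
ft_force: [-0.4, -0.9, -1.8]
finger_gap: 21.7
```

Run:
```python
from h import *
s=sense(); print(s['tool_pos'],s['tcp_rot'],s['ft_force'],s['finger_gap'])
z=s['tool_pos'][2]-25.5
print(white("scene",(150,260,210,440),14+z))
```

```text
[637.10341577  18.67141438  44.22180956] [1.79930031e+02 1.07702375e-02 9.01469498e+01] [-0.35334138 -0.91007497 -1.76175084] 21.700077950650666
[(array([ 445.5, -264.6]), 12), (array([645.5, -95. ]), 133), (array([639.4,  19.6]), 290), (array([636.9, 136.3]), 659)]
```

servo_tool(motion=[[10, 0, -1, 2.5, 0, 0, 0], [10, 0, 0, 1.5, 0, 0, 0], [10, 0, 0, 1, 0, 0, 0], [10, 0, 0, 0.5, 0, 0, 0]])

```text
time: 21.05
tool_pos: [636.3, 18.7, 39.1]
tcp_rot: [179.9, 0.0, 90.1]
ft_force: [-3.2, -0.4, 6.5]
finger_gap: 21.7
```

servo_tool(motion=[[30, 0, 0, 0, 0, 0, 0], [50, 0, 0, 0, 0, 0, 0], [50, 0, 0, 0, 0, 0, 0], [50, 0, 0, -10, 0, 0, 0], [50, 0, 0, -20, 0, 0, 0], [50, 0, 0, -30, 0, 0, 0], [50, -10, -15, -20, 0, 0, 0], [50, -15, -30, 0, 0, 0, 0], [50, -15, -30, 0, 0, 0, 0], [50, -15, -25, 0, 0, 0, 0]])

```text
time: 22.05
tool_pos: [538.0, -36.6, 127.8]
tcp_rot: [179.4, 0.1, 90.3]
ft_force: [0.0, -0.8, 0.1]
finger_gap: 49.7
```

Run:
```python
from h import *
s=sense(); print(s['tool_pos'],s['tcp_rot'],s['ft_force'],s['finger_gap'])
print("placed scene",white("scene",(150,260,210,440),27)); print(white("top",(100,300,180,450),33))
n="scene"
im=snapshot(n); r=(175,210,225,262); big=cv2.resize(im[r[0]:r[1],r[2]:r[3]],None,fx=8,fy=8,interpolation=cv2.INTER_CUBIC)
hsv=cv2.cvtColor(big,cv2.COLOR_BGR2HSV).astype(int); m=(hsv[...,1]<75)&(hsv[...,2]>100)
for u,v,a in blobs(m,500,60000): uv=((u+.5)/8-.5+r[2],(v+.5)/8-.5+r[0]); print(uv,a/64,ray(n,uv,14))
for u,v,a in blobs(masks(big)['blue'],300,60000): uv=((u+.5)/8-.5+r[2],(v+.5)/8-.5+r[0]); print('blue',uv,a/64,ray(n,uv,33))
cv2.imwrite("pics/w50.png",np.vstack([big,cv2.cvtColor(m.astype(np.uint8)*255,cv2.COLOR_GRAY2BGR)]))
```

```text
[537.97686016 -36.58119084 127.79870522] [1.79442450e+02 5.63477886e-02 9.03399849e+01] [ 0.04419984 -0.82491748  0.09038503] 49.69929498791135
placed scene [(array([ 438.3, -266.9]), 12), (array([639.4, -96.1]), 134), (array([637.3,  19.5]), 292), (array([630.8, 136.8]), 660)]
[(array([634.3, 134.4]), 1257), (array([ 416.1, -274.6]), 266)]
(242.43080008312552, 192.08534289276807) 78.3203125 [ 427.8539137 -271.954549    14.       ]
blue (240.31717592592594, 183.3135648148148) 7.03125 [ 403.02524598 -282.07599153   33.        ]
blue (241.58183701657458, 188.77096487766377) 9.8984375 [ 434.20272669 -271.22730384   33.        ]
```

View pics/w50.png

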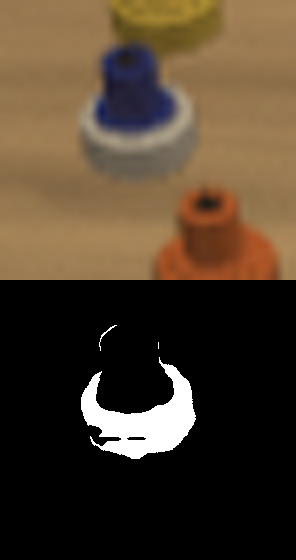

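The crop shows the 50 mm wheel undisturbed, centre at about pixel column 242.3 in the scene view, giving y ≈ −274.5 (top view −278). I use (417, −276).

servo_tool(motion=[[50, -20, -8, 0, 0.008, 0, 0], [50, -30, -14, 0, 0, 0, 0], [50, -30, -16, 0, 0, 0, 0], [50, -32, -16, 0, 0, 0, 0], [50, -32, -16, 0, 0, 0, 0], [50, -30, -16, 5, 0, 0, 0], [50, -25, -14, 8, 0, 0, 0], [50, -10, -6, 8, 0, 0, 0], [50, 0, 0, 0, 0, 0, 0], [50, 0, 0, 0, 0, 0, 0]])

```text
time: 23.2
tool_pos: [441.1, -252.5, 113.2]
tcp_rot: [179.1, 0.2, 90.5]
ft_force: [0.4, -0.7, 0.4]
finger_gap: 50.2
```

servo_tool(motion=[[50, -10, -10, 5, 0.014, 0, 0], [50, -10, -10, 10, 0, 0, 0], [50, -2, -2, 12, 0, 0, 0], [50, 0, 0, 15, 0, 0, 0], [50, 0, 0, 10, 0, 0, 0], [50, 0, 0, 5, 0, 0, 0], [50, 0, 0, 0, 0, 0, 0], [50, 0, 0, 0, 0, 0, 0]])

```text
time: 24.0
tool_pos: [418.9, -273.6, 51.1]
tcp_rot: [-180.0, 0.1, 90.7]
ft_force: [0.1, -0.5, 1.2]
finger_gap: 50.0
```

servo_tool(motion=[[50, -2.5, -2, 8, 0, 0, 0.005], [50, 0, 0, 8, 0, 0, 0], [50, 0, 0, 5, 0, 0, 0], [50, 0, 0, 2, 0, 0, 0], [50, 0, 0, 0, 0, 0, 0]])

```text
time: 24.5
tool_pos: [417.7, -277.0, 27.4]
tcp_rot: [179.9, 0.2, 90.5]
ft_force: [0.1, -0.9, 0.6]
finger_gap: 50.2
```

servo_tool(motion=[[50, 0.5, 0, 2, 0, 0, 0], [30, 0, 0, 0, 0, 0, 0], [10, 0, 0, 0, 0, 0, 0], [10, 0, 0, 0, 0, 0, 0], [10, 0, 0, 0, 0, 0, 0], [10, 0, 0, 0, 0, 0, 0]], force=50)

```text
time: 25.1
tool_pos: [418.4, -276.8, 26.1]
tcp_rot: [179.8, 0.3, 90.5]
ft_force: [-0.5, 0.9, -0.9]
finger_gap: 22.3
```

servo_tool(motion=[[10, 0, 0, -10, 0, 0, 0], [10, 0, 0, -20, 0, 0, 0], [10, 0, 0, -25, 0, 0, 0], [10, 0, 0, -25, 0, 0, 0], [10, 0, 0, -10, 0, 0, 0], [10, 3, 10, 0, 0, 0, 0], [10, 7, 20, 0, 0, 0, 0], [10, 8, 27, 0, 0, 0, 0], [10, 8, 28, 0, 0, 0, 0], [10, 8, 28, 0, 0, 0, 0]])

```text
time: 26.1
tool_pos: [532.4, -239.6, 117.6]
tcp_rot: [-180.0, 0.2, 90.2]
ft_force: [0.5, -0.3, -0.3]
finger_gap: 22.1
```

servo_tool(motion=[[10, 8, 28, 0, 0, 0, 0], [10, 8, 26, 0, 0, 0, 0], [10, 7, 22, 0, 0, 0, 0], [10, 4, 16, 0, 0, 0, 0], [10, 2, 8, 0, 0, 0, 0], [10, 0, 0, 0, 0, 0, 0], [10, 0, 0, 0, 0, 0, 0]])

```text
time: 26.8
tool_pos: [637.9, -201.7, 104.7]
tcp_rot: [-179.4, -0.2, 90.4]
ft_force: [-0.6, -0.3, -1.1]
finger_gap: 22.6
```

servo_tool(motion=[[10, -6, 1, 2, -0.008, 0, 0], [10, -5, 0, 8, 0, 0, 0], [10, 0, 0, 12, 0, 0, 0], [10, 0, 0, 14, 0, 0, 0], [10, 0, 0, 10, 0, 0, 0], [10, 0, 0, 3, 0, 0, 0], [10, 0, 0, 0, 0, 0, 0], [10, 0, 0, 0, 0, 0, 0]])

```text
time: 27.6
tool_pos: [635.0, -214.9, 49.2]
tcp_rot: [-179.7, -0.3, 90.2]
ft_force: [-0.7, -0.8, -0.9]
finger_gap: 22.1
```

servo_tool(motion=[[10, 1, 4, 2, -0.004, 0, 0], [10, 0, 0, 2, 0, 0, 0], [10, 0, 0, 0, 0, 0, 0]])

```text
time: 27.9
tool_pos: [640.5, -213.8, 46.4]
tcp_rot: [180.0, -0.2, 90.2]
ft_force: [0.7, -0.0, -0.7]
finger_gap: 22.0
```

Run:
```python
from h import *
s=sense(); print(s['tool_pos'],s['tcp_rot'],s['ft_force'],s['finger_gap'])
z=s['tool_pos'][2]-26
print(white("scene",(210,260,210,440),14+z))
cv2.imwrite("pics/p4.png",cv2.resize(snapshot("scene")[190:260,210:340],None,fx=6,fy=6,interpolation=cv2.INTER_CUBIC))
```

```text
[ 640.51906931 -213.80587343   46.40951008] [179.95423558  -0.2113194   90.23206555] [ 0.67357486 -0.01318421 -0.73249845] 22.03194238196236
[(array([ 643.9, -208.7]), 26), (array([647.4, -94.8]), 137), (array([645.2,  19.7]), 297), (array([638.9, 136.1]), 662)]
```

View pics/p4.png

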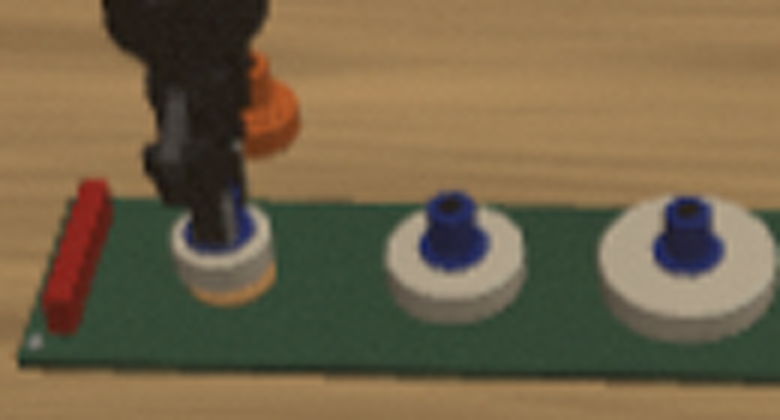

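The 50 mm wheel hovers just above its seat (crop 222,250, cork edge visible below), about 1 mm off in y. I nudge it and lower.

servo_tool(motion=[[10, 1, -0.5, 3, 0, 0, 0], [10, 0, 0, 1.5, 0, 0, 0], [10, 0, 0, 1, 0, 0, 0], [10, 0, 0, 0.5, 0, 0, 0]])

```text
time: 28.4
tool_pos: [640.3, -212.9, 40.7]
tcp_rot: [179.9, -0.2, 90.2]
ft_force: [0.1, 0.2, -1.6]
finger_gap: 22.3
```

servo_tool(motion=[[10, 0, 0, 1.3, 0, 0, 0], [10, 0, 0, 0.6, 0, 0, 0], [10, 0, 0, 0.4, 0, 0, 0]])

```text
time: 28.7
tool_pos: [640.4, -212.8, 38.8]
tcp_rot: [179.9, -0.2, 90.2]
ft_force: [-2.0, 0.1, 5.4]
finger_gap: 22.3
```

Contact. I release, lift clear, then retreat.

servo_tool(motion=[[30, 0, 0, 0, 0, 0, 0], [50, 0, 0, 0, 0, 0, 0], [50, 0, 0, 0, 0, 0, 0], [50, 0, 0, -10, 0, 0, 0], [50, 0, 0, -20, 0, 0, 0], [50, 0, 0, -30, 0, 0, 0], [50, 0, 0, -30, 0, 0, 0], [50, 0, 0, -30, 0, 0, 0], [50, 0, -15, 0, 0, 0, 0], [50, -10, -30, 0, 0, 0, 0]])

```text
time: 29.7
tool_pos: [596.7, -222.6, 167.2]
tcp_rot: [179.7, -0.2, 90.4]
ft_force: [0.0, -0.5, 0.0]
finger_gap: 50.0
```

servo_tool(motion=[[50, -20, -30, 0, 0, 0, 0], [50, -30, -30, 0, 0, 0, 0], [50, -30, -30, 0, 0, 0, 0], [50, -30, -25, 0, 0, 0, 0], [50, -20, -20, 0, 0, 0, 0], [50, -10, -10, 0, 0, 0, 0], [50, 0, 0, 0, 0, 0, 0], [50, 0, 0, 0, 0, 0, 0], [50, 0, 0, 0, 0, 0, 0]])

```text
time: 30.6
tool_pos: [448.5, -368.6, 175.4]
tcp_rot: [179.2, 0.2, 90.4]
ft_force: [0.2, -0.7, 1.1]
finger_gap: 50.0
```

Run:
```python
from h import *
s=sense(); print(s['tool_pos'],s['qd'].round(2),s['ft_force'],s['finger_gap'])
print("scene",white("scene",(210,260,210,440),27)); print("top",white("top",(100,300,180,450),33))
cv2.imwrite("pics/end.png",np.vstack([cv2.resize(snapshot("top")[90:290,90:490],None,fx=1.6,fy=1.6),cv2.resize(snapshot("scene")[175:265,205:505],(640,192))]))
```

```text
[ 448.52685266 -368.64045912  175.43979241] [ 0.9   0.09 -0.2   0.36  0.04  0.44] [ 0.22611375 -0.70336923  1.12271692] 50.049167448863884
scene [(array([ 643.4, -207.6]), 25), (array([639.4, -96.2]), 134), (array([637.3,  19.5]), 293), (array([630.8, 136.9]), 661)]
top [(array([634.1, 133.5]), 1285), (array([635.6,  16.9]), 858), (array([637.8, -99.4]), 513), (array([ 636.5, -210.8]), 88)]
```

View pics/end.png

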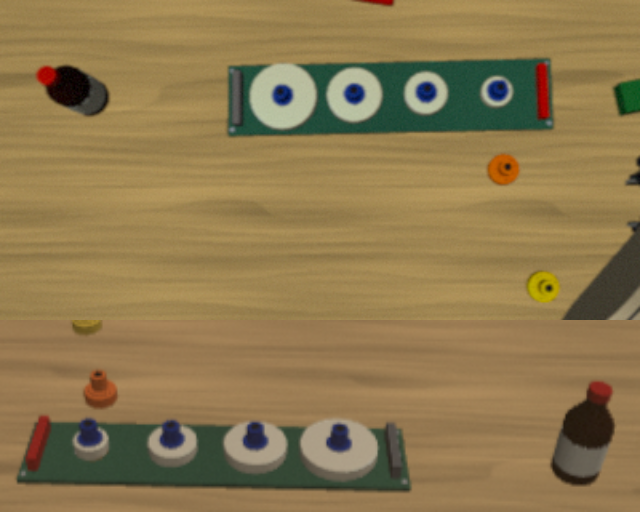

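All four wheels lie flat in order, 110 (282,97), 90 (354,95), 70 (426,93) and 50 (497,92), with the bottle unmoved at (90,95). The 50 mm wheel's white mask is broken, so I check its full outline (white plus blue) before handing in.

Run:
```python
from h import *
r=(130,166,383,417); big=cv2.resize(snapshot("top")[r[0]:r[1],r[2]:r[3]],None,fx=8,fy=8,interpolation=cv2.INTER_CUBIC)
h=cv2.cvtColor(big,cv2.COLOR_BGR2HSV).astype(int); m=((h[...,1]<80)&(h[...,2]>120))|((h[...,0]>100)&(h[...,0]<130)&(h[...,1]>80))
for u,v,a in blobs(m,3000,60000): print(a/64,ray("top",((u+.5)/8-.5+r[2],(v+.5)/8-.5+r[0]),33)[:2],"seat [639.6 -214.0]")
print(sense()['qd'].round(2))
```

```text
294.5078125 [ 639.462488   -214.34010831] seat [639.6 -214.0]
[-0.43 -0.04  0.07 -0.11  0.03 -0.02]
```

```bash
python3 -c "
from bench import *
print(hand_in(), sense()['time'])"
```

```text
the job is handed in; nothing more can be done
the job is handed in; nothing more can be done
```

I placed the four wheels on the board in order from the red stop (50, 70, 90, 110 mm), and handed the job in at about 31 s of the 112 s allowed. I gripped each by its sleeve, released it hub up on its seat, then lifted the gripper clear and moved it away.

- **Centring, top view:** the 50 mm wheel is about 0.4 mm off its seat, the 70 mm about 1.3 mm, the 90 mm about 1.1 mm and the 110 mm about 0.3 mm. The limit is 12 mm.
- **Centring, scene view:** the 70, 90 and 110 mm wheels read within about 2.5 mm of their seats. The 50 mm wheel read about 6 mm off in the scene view's white mask. Its top-view white mask was about 4 mm off too. The hub breaks up both masks, so I relied on the full-outline top-view check instead.
- **Rest of the scene:** the last picture shows all four wheels flat and hub up. The bottle and both look-alikes look unmoved, judged by eye rather than measured. The largest contact force in the readings I took was about 13 N, while setting the 70 mm wheel down.

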